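# Clear the clamp fixture and hold the bolt head against the nut runner

## Task

The nut runner on the clamp fixture is running, but the bolt just spins with the nut: take the red-capped tube that somebody parked beside the bolt head, put it fully down into a free hole of the wooden tube rack and let go of it. Then reach down into the narrow gap between the steel bracket and the wooden fence, grip the hexagonal bolt head squarely between the fingers and hold it so that it no longer turns; finish while still holding it firmly. Leave the other tubes, the steel dowel and everything else on the bench as they are.

Things in the scene. Friction and masses are not known exactly. Their poses are not given: they have to be found in the camera images.
- fixture: Clamp fixture, fixed to the bench. Origin: centre of the underside of its green base block (230 x 150 x 22 mm in x, y, z); z up. A dark steel bracket plate (6 mm thick, 130 mm wide in y, top at z = 98 mm) stands across it, its back face at x = +50 mm. The black nut runner (42 mm diameter, top at z = 91 mm) lies on the bracket's other side, towards -x.
- gap (a point): Middle of the gap, level with the bracket's top: (71, 0, 98) mm in the fixture's frame, same axes. The gap is 42 mm wide in x, from the bracket's back face to a wooden fence (x = +92 to +110 mm, 150 mm wide in y, top at z = 72 mm); it is open above and at both ends. Its floor (top of the base) is at z = 22 mm.
- well0 (a point): Mouth of a well in the gap's floor, 18 mm across, 16 mm deep, at (68, 31, 22) mm in the fixture's frame. It holds the red-capped tube or the dowel.
- well1 (a point): The other such well, at (68, -31, 22) mm in the fixture's frame.
- hex_head: Steel hexagonal bolt head behind the bracket, 24 mm across flats (27.7 mm across corners), 12 mm long along its axis. Origin: its centre, at (68, 0, 70) mm in the fixture's frame. Its x axis is the bolt's axis = the fixture's x; flats are at its +-z and every 60 degrees round. It stands 12 mm off the bracket on a 23 mm round collar. It can turn about its axis but not move otherwise.
- bolt (a joint): Turn of the bolt and its head about the fixture's x axis, rad, growing. The runner turns it from the start at about 0.25 rad/s with about 0.1 N m, for ever, until it is held; it can be stopped, or turned on to where flats lie against the finger pads, by a firm grip (40 N or more) across it.
- tube: The tube to put away: clear plastic tube 16 mm in diameter, 130 mm long, with a red cap 32 mm long and of nearly the same diameter (16.6 mm), full of brass brads, about 40 g. Origin: centre of its underside; z along it to the cap. It starts upright in one of the two wells of the fixture, its underside 6 mm above the bench, so its top 38 mm is above the bracket's top.
- rack: Wooden tube rack, a block 62 x 190 x 60 mm (x, y, z) fixed to the bench. Origin: centre of its underside. Four holes in a row along its y, 46 mm apart, 19 mm across with a chamfered mouth, 45 mm deep: a tube fully down has its underside 15 mm above the rack's underside.
- hole0 (a point): Centre of the mouth of rack hole 0, in the rack's top face (rack y = -69 mm). Holds another tube at the start.
- hole1 (a point): Centre of the mouth of rack hole 1, in the rack's top face (rack y = -23 mm). Always free at the start.
- hole2 (a point): Centre of the mouth of rack hole 2, in the rack's top face (rack y = 23 mm). Holds another tube at the start.
- hole3 (a point): Centre of the mouth of rack hole 3, in the rack's top face (rack y = 69 mm). Always free at the start.
- tube_blue: Blue-capped tube standing in the rack, same size as the red-capped one. Origin: centre of its underside. Leave alone.
- tube_white: White-capped tube standing in the rack, same size. Origin: centre of its underside. Leave alone.
- dowel: Short steel dowel, 16 mm in diameter, 26 mm long, standing in the other well of the fixture, its top 32 mm above the bench, below the fingertips when the TCP is at the bolt head's height. Origin: centre of its underside. Leave alone.
- glue: White glue bottle, 56 mm in diameter, 160 mm tall. Origin: centre of its underside. Leave alone.
- nailer: Black and grey pneumatic nail gun lying on the bench, about 155 x 230 x 60 mm. Origin: under its grip. Leave alone.
- screwdriver: Screwdriver lying on the bench. Origin: near its middle. Leave alone.
Things that resemble listed ones, but are neither listed nor needed, are in the scene too. Leave any pink or purple look-alike of the tube alone.

How it is judged:
By the outcome, as a careful person would: the job done as asked, in the order asked, and still so for the second after the job is handed in, while the arm keeps its last pose, push and grip.
It also fails if it takes over 61 s, if anything falls off the work surface, if the arm or the gripper's body presses on something with over 40 N, if the wrist force passes 120 N, or if a joint passes its speed limit or range.

## Robot

A 6-joint arm with a two-finger parallel gripper is mounted at the origin on the work surface. World frame = base frame: x ahead of the robot, y to its left, z up, the work surface at z = 0. Lengths are in mm, angles in rad, forces in N, time in s.
With the tool pointing down it reaches from about 350 to 775 mm from the base axis. Payload 7.3 kg.
Tool frame: the origin (TCP) lies between the finger pads, 19 mm behind the fingertips; this is the grasp point; z points along the fingers, y is the direction in which the jaws open and shut (so a half turn about z gives the same grasp; the last joint's range is limited). The gripper opens to 92 mm and grips with 3 to 60 N. Pads are 19 mm wide; open, the fingers measure 130 mm over their backs; the gripper's body (75 mm by 190 mm) begins 47 mm behind the grasp point.
Start: joints at [1.177, 0.342, 1.524, -0, 1.275, -0.146], TCP at [128.751, 508.986, 245.541] pointing down, gripper open.
Joint ranges: [-2.53, 2.53], [-0.77, 2.02], [0.04, 2.7], [-1, 4.14], [0.28, 2.66], [-3.11, 3.11]. Speed limits (rad/s): [2.57, 2.57, 3.14, 3.14, 3.14, 3.14].

## Interface

Orientations are given as [roll, pitch, yaw] about the fixed x, y, z axes, in that order (R = Rz(yaw) Ry(pitch) Rx(roll)).
In Python, from plant import bot gives the robot as it stands. The module is installed in compiled form; this text tells all that it offers.
- The arm moves only by the tool carry_out, never from a script. Its argument "motion" is a list of rows, each a list of 5 numbers: the closure, from 0 (fully open) to 1 (shut), then the shift along the tool's x, y, z in mm, then the turn about the tool's z in degrees. In form: [[claw, dx, dy, dz, spin], ...]. A call has 1 to 10 rows; each row is the pose to reach, as a shift and turn from the pose measured when the call began, along the tool's axes at that moment; what a row does not reach only later rows make up. A row lasts 1/8 s, in which the tool goes at most 62.5 mm and 10.7 degrees, less where a joint would pass 70% of its speed; a pose out of reach is approached as far as the arm can. A call with a gripper value outside its range is refused whole. The fingers move at their own pace and stop on an object; the grip force is fixed at half the most. Time passes only in rows, so rows that repeat a pose let the fingers close. It gives the time, the measured TCP pose, the force and the opening at its end, in the units of the state.
- bot.get_obs(): the state, without advancing time (a new reading comes with each control period).
- bot.capture(name): name is "scene" or "top"; returns a dict with "color" (384x512x3 uint8, red, green, blue), "depth" (384x512 float32, mm along the optical axis (not along the pixel's ray), 0 where there is no reading), "K" (3x3 intrinsics, pixels), "camera_from_world" (4x4, takes a point from world to camera coordinates). Camera axes: x right, y down, z forward; pixel columns grow to the right and rows downward; lengths in mm; the calibration is good to about 2 mm. A picture is of the moment at which its call begins.
- bot.close_job(): hands the job in, once; it reports no verdict.
The state is a dict: "time": time; "joint_positions": joint angles; "dq": joint speeds; "tau": joint torques, N m; "tool_pos": TCP position; "tcp_rot": TCP orientation; "contact_force": force on the tool from outside, world axes, zero at the start; "moment": the same for the moment, N m; "grip_width": finger opening in mm.
Only numpy, scipy, OpenCV 4.12 (cv2) and the standard library are available. Lean on these libraries where they do the work, as an engineer would, in place of code of your own. Each camera call takes 0.05 s, during which the arm holds its last target.

## Working session

There is one attempt and no reset: what is moved stays moved. The work goes in short steps, Python scripts to look and compute and a tool call to move; the robot and the scene stay as the last step left them, time stands still between calls to the robot, and variables do not carry over. Pictures are saved under pics/ and viewed, and the job is handed in when it is done.

Besides the shell and the picture viewer there is one more tool, called after "Emit:" as name(argument=value, ...) on one line, values as JSON. carry_out: Moves the arm, as the interface text tells. Its arguments: {"type":"object","properties":{"motion":{"type":"array","items":{"type":"array","items":{"type":"number"}}}},"required":["motion"]}

```bash
mkdir -p pics; cat > h.py <<'E'
from plant import bot
import numpy as np, cv2
def cap(n,tag):
    c=bot.capture(n); np.savez(f'pics/{tag}.npz',**c); cv2.imwrite(f'pics/{tag}.png',c['color'][:,:,::-1]); return c
def load(tag): return np.load(f'pics/{tag}.npz')
def crop(tag,u0,v0,u1,v1,s,out):
    im=cv2.imread(f'pics/{tag}.png')[v0:v1,u0:u1]; cv2.imwrite(f'pics/{out}.png',cv2.resize(im,None,fx=s,fy=s,interpolation=cv2.INTER_CUBIC))
def P(c,u,v):
    d=np.median(c['depth'][v-1:v+2,u-1:u+2]); p=np.linalg.inv(c['K'])@[u,v,1]*d
    return (np.linalg.inv(c['camera_from_world'])@[*p,1])[:3]
def ray(c,u,v,z):
    M=np.linalg.inv(c['camera_from_world']); d=M[:3,:3]@np.linalg.inv(c['K'])@[u,v,1]; o=M[:3,3]
    return o+d*(z-o[2])/d[2]
def proj(c,p):
    q=c['camera_from_world']@[*p,1]; q=c['K']@q[:3]; return q[:2]/q[2]
def tri(obs):
    A=[];b=[]
    for c,u,v in obs:
        M=np.linalg.inv(c['camera_from_world']); d=M[:3,:3]@np.linalg.inv(c['K'])@[u,v,1]; d/=np.linalg.norm(d)
        Q=np.eye(3)-np.outer(d,d); A.append(Q); b.append(Q@M[:3,3])
    return np.linalg.lstsq(np.vstack(A),np.hstack(b),rcond=None)[0]
E
python3 - <<'E'
from h import *
for n in('scene','top'):
    c=cap(n,n+'0'); print(c['K'],c['camera_from_world'])
print(bot.get_obs())
E
```

```text
[[436.6746995    0.         259.61379505]
 [  0.         436.6746995  195.73936501]
 [  0.           0.           1.        ]] [[ 4.35813511e-01  8.99900447e-01  1.56770206e-02 -3.10954351e+02]
 [ 6.16608929e-01 -2.85839051e-01 -7.33545818e-01 -2.73729614e+02]
 [-6.55637104e-01  3.29355769e-01 -6.79459171e-01  1.31646720e+03]
 [ 0.00000000e+00  0.00000000e+00  0.00000000e+00  1.00000000e+00]]
[[384.45490897   0.         257.75664806]
 [  0.         384.45490897 190.05095058]
 [  0.           0.           1.        ]] [[-1.71388729e-02 -9.99805556e-01 -9.75242873e-03  4.53027882e+01]
 [-9.94622372e-01  1.80448062e-02 -1.01983928e-01  6.22939001e+02]
 [ 1.02140078e-01  7.95209421e-03 -9.94738241e-01  1.01021569e+03]
 [ 0.00000000e+00  0.00000000e+00  0.00000000e+00  1.00000000e+00]]
{'time': 0.1, 'joint_positions': array([ 1.17700237e+00,  3.42633653e-01,  1.52490034e+00, -1.21562284e-06,
        1.27542846e+00, -1.45987211e-01]), 'dq': array([-0.00039509, -0.00100269, -0.00305302,  0.00043408, -0.00166729,
       -0.00099294]), 'tau': array([ 2.24005860e-03, -4.31998372e+01, -2.44698822e+01,  7.18538370e-02,
        5.25746634e-02, -3.42423459e-05]), 'tool_pos': array([128.61261227, 508.65501523, 244.93190418]), 'tcp_rot': array([-3.14023725e+00, -1.98113705e-04,  2.89378613e+00]), 'contact_force': array([ 0.90348927,  0.9610362 , -0.55955133]), 'moment': array([-0.0483081 , -0.05254556,  0.0344968 ]), 'grip_width': 91.84880067755155}
```

View pics/scene0.png

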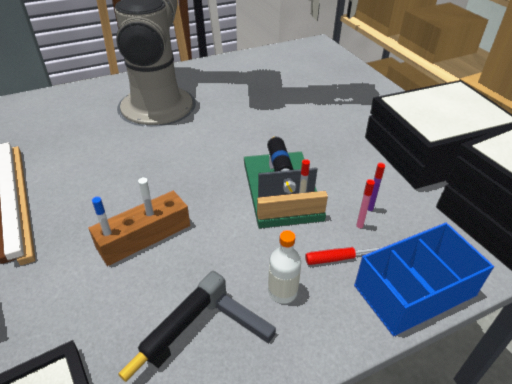

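View pics/top0.png

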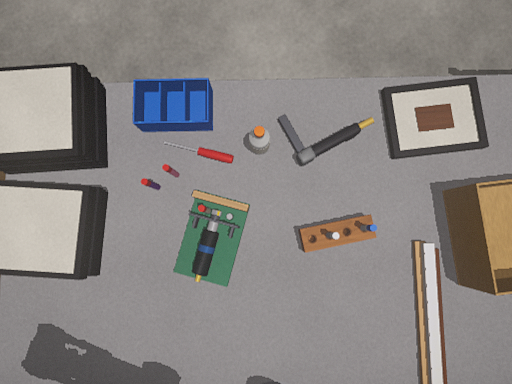

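In the scene view there are three red-capped tubes. The one in the fixture gap at about (305,172) has a clear body. The others are pink at (366,203) and purple at (377,185). I'll check this in enlarged crops.

```bash
python3 - <<'E'
from h import *
crop('scene0',235,125,395,245,5,'s0a'); crop('top0',160,170,260,290,5,'t0a'); crop('top0',290,205,390,260,8,'t0r');crop('scene0',80,165,200,265,6,'s0r')
E
```

```text
(no output)
```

View pics/s0a.png

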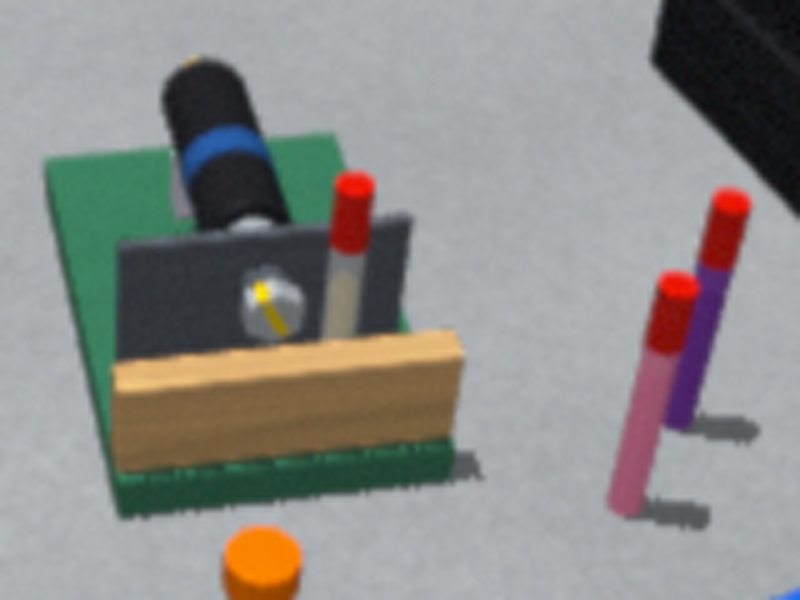

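View pics/t0a.png

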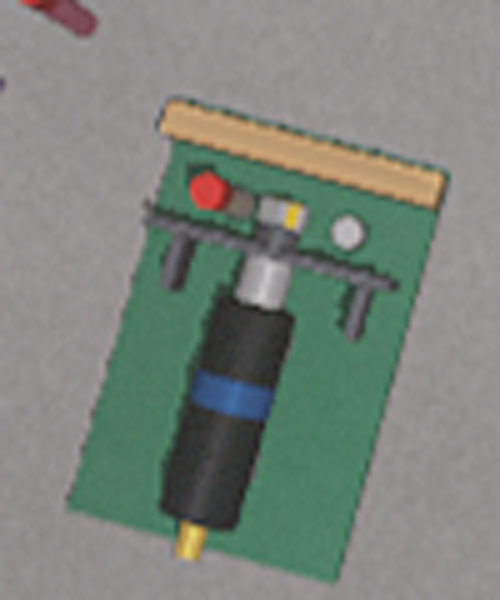

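View pics/t0r.png

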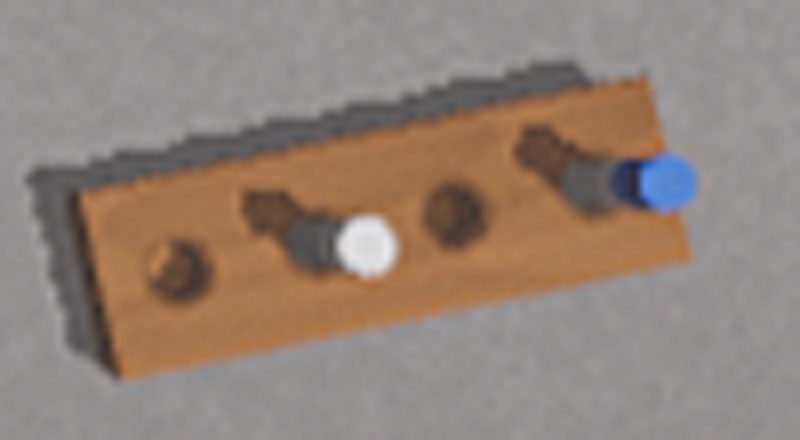

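View pics/s0r.png

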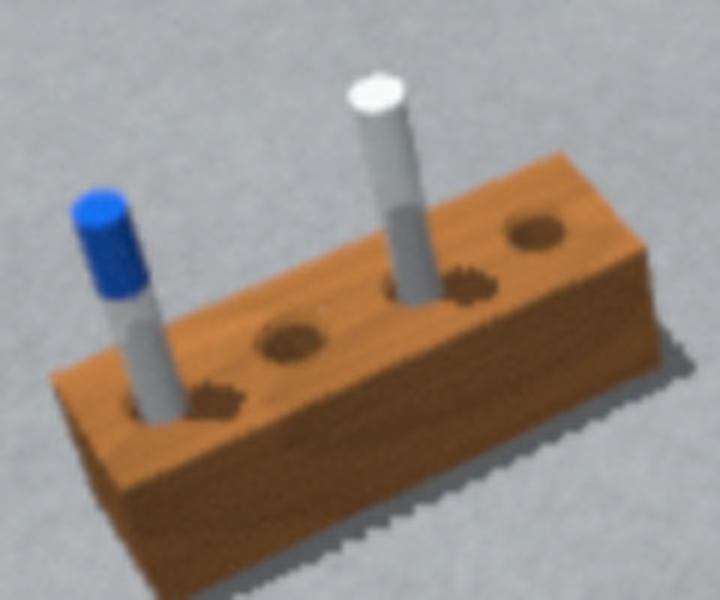

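The crops confirm it. The tube in the well beside the bolt head, scene (305,162), has a clear body and a red cap, and the look-alikes are pink and purple. The free rack holes are the end one nearest the fixture, scene (169,203), and the one between white and blue. Now I'll measure.

```bash
cat > meas.py <<'E'
from h import *
from scipy.optimize import least_squares
S=load('scene0');T=load('top0'); S=dict(S);T=dict(T)
g=lambda U,V,s,o:((U+.5)/s-.5+o[0],(V+.5)/s-.5+o[1])
def fit(obs,x0):
    def pt(x,m):
        c,s=np.cos(x[3]),np.sin(x[3]); return [x[0]+c*m[0]-s*m[1],x[1]+s*m[0]+c*m[1],x[2]+m[2]]
    f=lambda x:np.hstack([proj(c,pt(x,m))-uv for c,m,uv in obs])
    r=least_squares(f,x0,loss='soft_l1',x_scale=[10,10,10,.1]); return r.x,f(r.x).reshape(-1,2),pt
E
python3 - <<'E'
from meas import *
o=(160,170);t=lambda U,V:g(U,V,5,o)
o2=(235,125);s=lambda U,V:g(U,V,5,o2)
obs=[(T,[110,75,72],t(172,98)),(T,[110,-75,72],t(447,172)),(T,[92,75,72],t(160,132)),(T,[92,-75,72],t(438,208)),(T,[-115,75,22],t(68,508)),(T,[-115,-75,22],t(335,580)),
(T,[68,31,136],t(208,190)),(T,[68,-31,32],t(348,231)),
(S,[92,-75,72],s(113,365)),(S,[92,75,72],s(455,333)),(S,[110,-75,72],s(115,390)),(S,[110,75,72],s(462,355)),(S,[68,31,136],s(354,183)),(S,[-115,-75,22],s(47,158)),(S,[-115,75,22],s(335,135))]
x,r,pt=fit(obs,[540,120,0,0.])
print('fixture',x); print(r.round(1).tolist())
print('tube top tri',tri([(T,*t(208,190)),(S,*s(354,183))]),'model',pt(x,[68,31,136]))
print('hex tri',tri([(T,*t(283,213)),(S,*s(271,305))]),pt(x,[68,0,70]))
o=(290,205);t=lambda U,V:g(U,V,8,o)
o2=(80,165);s=lambda U,V:g(U,V,6,o2)
# hole3 near fixture
obs=[(T,[0,69,60],t(180,270)),(T,[0,-23,60],t(455,214)),(T,[31,95,60],t(80,192)),(T,[-31,95,60],t(120,380)),(T,[31,-95,60],t(648,75)),(T,[-31,-95,60],t(690,262)),(T,[0,23,145],t(367,246)),(T,[0,-69,145],t(668,183)),
(S,[0,69,60],s(536,231)),(S,[0,-23,60],s(291,341)),(S,[0,23,145],s(377,94)),(S,[0,-69,145],s(103,208)),(S,[-31,95,60],s(562,153)),(S,[31,95,60],s(645,245)),(S,[31,-95,60],s(122,488)),(S,[-31,-95,60],s(52,377))]
x,r,pt=fit(obs,[540,-200,0,0.])
print('rack',x); print(r.round(1).tolist())
print('hole3',pt(x,[0,69,60]),tri([(T,*t(180,270)),(S,*s(536,231))]),'white',tri([(T,*t(367,246)),(S,*s(377,94))]))
E
```

```text
fixture [ 4.98699261e+02  1.61012642e+02  1.23693308e+00 -2.90597085e-01]
[[-0.4, -0.3], [-0.1, 0.3], [-0.0, -0.5], [-0.2, -0.2], [-0.4, -0.0], [-0.1, 1.1], [0.1, -0.1], [0.2, 0.1], [-0.9, -0.3], [-0.1, -0.8], [0.1, 0.5], [0.8, 0.5], [0.0, 0.6], [-0.6, 0.1], [-0.1, -0.3]]
tube top tri [572.39265581 171.2413247  138.67442573] model [np.float64(572.7304770654085), np.float64(171.22925013210335), np.float64(137.2369330822491)]
hex tri [563.39423947 141.96657249  75.00673062] [np.float64(563.8482229149348), np.float64(141.52898816008712), np.float64(71.23693308224911)]
rack [ 5.04538951e+02 -1.72096850e+02  9.94976273e-01  1.87559420e-01]
[[-0.2, 0.2], [-0.0, -0.1], [-0.0, 0.2], [0.1, 0.3], [0.1, -0.0], [0.4, 0.0], [-0.0, 0.0], [0.1, 0.0], [0.5, -0.4], [0.4, -0.3], [0.1, 0.1], [-0.6, 0.2], [0.1, -0.3], [0.6, 0.5], [-0.2, 0.8], [-0.5, -0.2]]
hole3 [np.float64(491.6730949272619), np.float64(-104.30695623527252), np.float64(60.994976272582164)] [ 491.94498244 -105.28402993   60.33252309] white [ 500.3075771  -149.62964779  146.29973712]
```

```bash
cat >> h.py <<'E'
from scipy.spatial.transform import Rotation as Ro
def go(x,y,z,psi):
    o=bot.get_obs(); R=Ro.from_euler('xyz',o['tcp_rot']).as_matrix()
    d=R.T@(np.array([x,y,z])-o['tool_pos']); sp=-(psi-o['tcp_rot'][2]); sp=(sp+np.pi)%(2*np.pi)-np.pi
    print('t',o['time'],'pos',o['tool_pos'].round(1),'rot',o['tcp_rot'].round(4),'F',o['contact_force'].round(1),'w',round(o['grip_width'],1)); print('shift',d.round(1),'spin deg',np.degrees(sp).round(2))
E
python3 - <<'E'
from meas import *
print('pink',ray(T,171,167,130),'purple',ray(T,144,182,130),'glue',ray(T,259,132,160))
go(572.5,171.2,240,2.851)
E
```

```text
pink [674.83982011 247.30037411 130.        ] purple [638.64405218 313.84017384 130.        ] glue [751.2908794  27.870276  160.       ]
t 0.1 pos [128.6 508.7 244.9] rot [-3.1402e+00 -2.0000e-04  2.8938e+00] F [ 0.9  1.  -0.6] w 91.8
shift [-513.1 -218.3    5.1] spin deg 2.45
```

Emit:
carry_out(motion=[[0, -45, -19, 0, 0], [0, -100, -43, 0, 1], [0, -155, -66, 0, 2], [0, -210, -90, 0, 2.4], [0, -265, -113, 0, 2.4], [0, -320, -136, 0, 2.4], [0, -375, -160, 0, 2.4], [0, -430, -183, 2, 2.4], [0, -480, -205, 4, 2.4], [0, -513, -218, 5, 2.4]])

```text
time: 1.35
tool_pos: [574.0, 169.4, 239.2]
tcp_rot: [-3.14, -0.001, 2.85]
contact_force: [0.0, 0.2, -0.9]
grip_width: 91.7
```

```bash
python3 -c "
from h import *
go(572.5,171.2,120,2.851)"
```

```text
t 1.35 pos [574.  169.4 239.2] rot [-3.1395e+00 -1.1000e-03  2.8500e+00] F [ 0.   0.2 -0.9] w 91.7
shift [  1.8   1.6 119.2] spin deg -0.06
```

Emit:
carry_out(motion=[[0, 1.8, 1.6, 40, 0], [0, 1.8, 1.6, 80, 0], [0, 1.8, 1.6, 105, 0], [0, 1.8, 1.6, 119, 0], [0, 1.8, 1.6, 119, 0]])

```text
time: 1.98
tool_pos: [572.1, 171.2, 119.5]
tcp_rot: [-3.139, -0.003, 2.85]
contact_force: [-0.2, -0.5, 0.8]
grip_width: 91.7
```

```bash
python3 -c "
from h import *
go(572.5,171.2,120,2.851)
cap('scene','s1'); crop('s1',235,95,395,215,5,'s1a')
cap('top','t1');crop('t1',160,170,260,270,6,'t1a')"
```

```text
t 1.975 pos [572.1 171.2 119.5] rot [-3.1388e+00 -2.6000e-03  2.8501e+00] F [-0.2 -0.5  0.8] w 91.7
shift [-0.4  0.1 -0.5] spin deg -0.05
```

View pics/s1a.png

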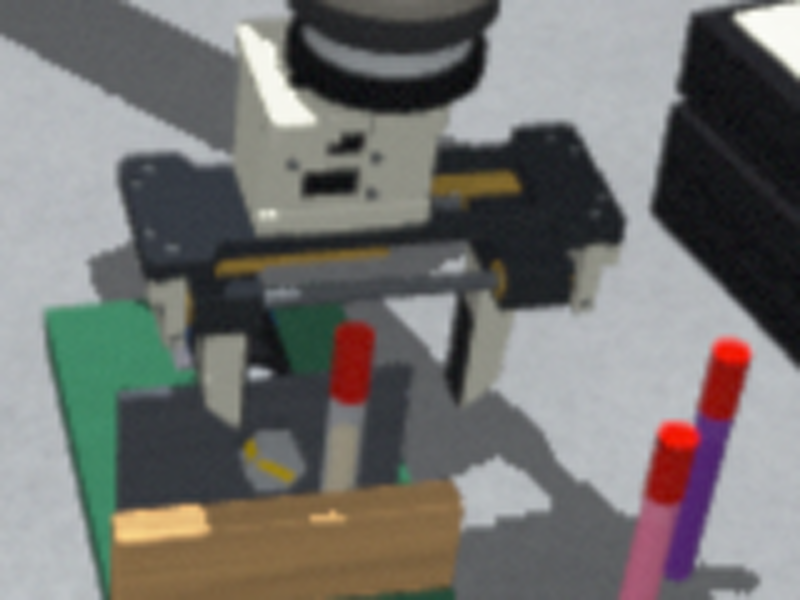

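The cap sits between the open fingers, about centred, at crop (352,360). Closing now.

Emit:
carry_out(motion=[[1, 0, 0, 0, 0], [1, 0, 0, 0, 0], [1, 0, 0, 0, 0], [1, 0, 0, 0, 0], [1, 0, 0, 0, 0], [1, 0, 0, 0, 0], [1, 0, 0, 0, 0], [1, 0, 0, 0, 0]])

```text
time: 3.08
tool_pos: [573.1, 171.4, 121.2]
tcp_rot: [-3.14, 0.0, 2.85]
contact_force: [0.1, 0.3, -0.2]
grip_width: 16.3
```

Emit:
carry_out(motion=[[1, 0, 0, -15, 0], [1, 0, 0, -45, 0], [1, 0, 0, -85, 0], [1, 0, 0, -125, 0], [1, 0, 0, -150, 0], [1, 0, 0, -150, 0]])

```text
time: 3.82
tool_pos: [573.9, 171.8, 274.2]
tcp_rot: [3.141, 0.005, 2.85]
contact_force: [0.4, -0.2, 0.2]
grip_width: 15.0
```

```bash
python3 -c "
from h import *
go(491.8,-104.6,272,1.758)
cap('scene','s2')
crop('s2',235,0,395,200,4,'s2a')"
```

```text
t 3.825 pos [573.9 171.8 274.2] rot [3.1405 0.0054 2.8501] F [ 0.4 -0.2  0.2] w 15.0
shift [  -0.7 -288.3    1.9] spin deg 62.58
```

View pics/s2a.png

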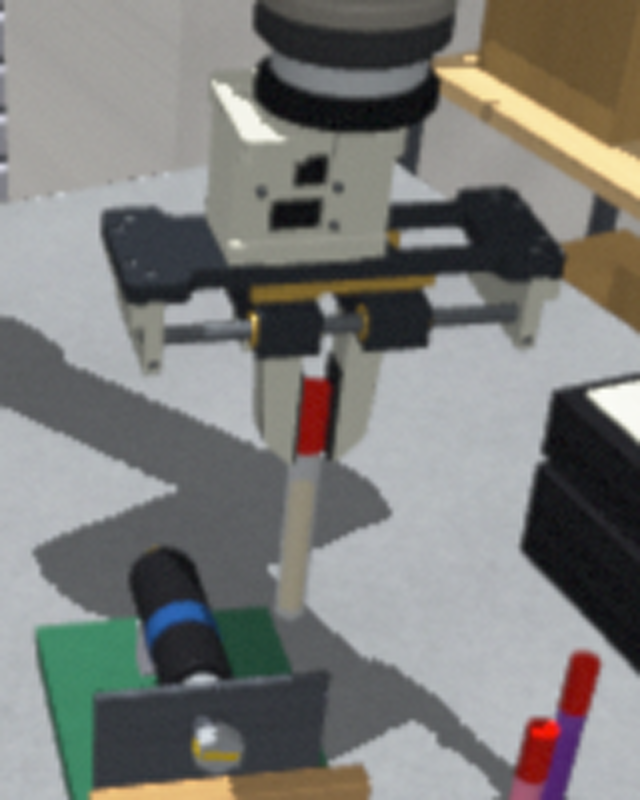

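The tube is lifted and hangs nearly straight in the fingers. Moving above the end hole.

Emit:
carry_out(motion=[[1, 0, -15, 0, 4], [1, 0, -45, 0, 12], [1, 0, -80, 0, 21], [1, 0, -120, 0, 30], [1, 0, -160, 0, 39], [1, 0, -200, 0, 48], [1, 0, -240, 1, 56], [1, -0.5, -270, 2, 61], [1, -0.7, -285, 2, 62.6], [1, -0.7, -288.3, 2, 62.6]])

```text
time: 5.12
tool_pos: [490.7, -105.0, 269.5]
tcp_rot: [3.141, 0.0, 1.758]
contact_force: [0.0, -0.2, -0.7]
grip_width: 15.0
```

```bash
python3 -c "
from h import *
go(491.8,-104.6,240,1.758)
a=cap('scene','s3');b=cap('top','t3')
print(proj(a,[491.8,-104.6,160]),proj(b,[491.8,-104.6,160]))
crop('s3',100,60,260,260,4,'s3a')
crop('t3',270,180,400,270,6,'t3a')
go(491.8,-104.6,240,1.758)"
```

```text
t 5.125 pos [ 490.7 -105.   269.5] rot [3.1411e+00 4.0000e-04 1.7575e+00] F [ 0.  -0.2 -0.7] w 15.0
shift [ 0.2  1.2 29.5] spin deg -0.03
[163.00486524 165.99858997] [317.48469408 239.39786581]
t 5.225 pos [ 491.  -104.3  269.9] rot [3.1405e+00 7.0000e-04 1.7587e+00] F [ 0.4  0.6 -0.7] w 15.2
shift [-0.5  0.7 29.9] spin deg 0.04
```

View pics/s3a.png

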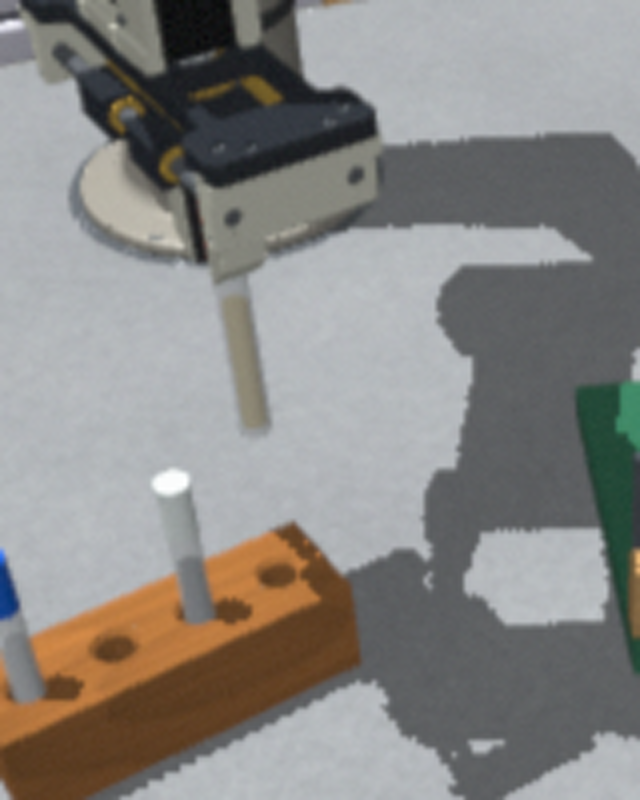

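View pics/t3a.png

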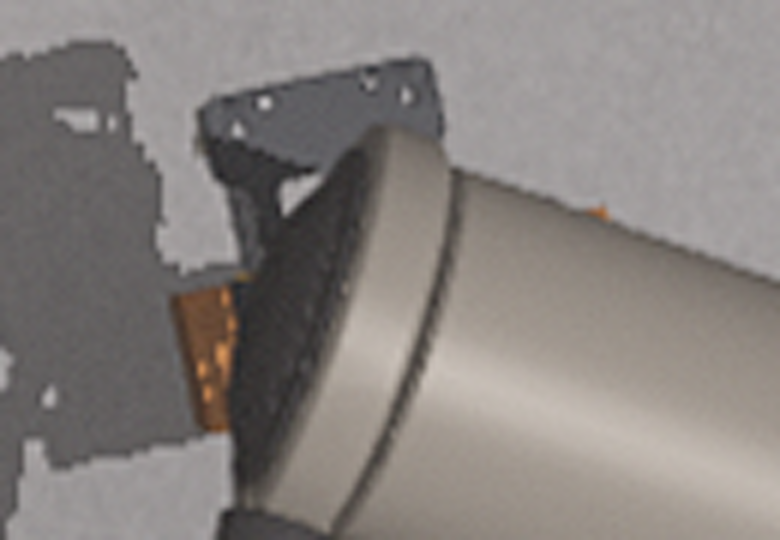

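```bash
python3 -c "
from h import *
c=dict(load('s3'))
for z in (157,180,200,220): print(z,proj(c,[491,-104.4,z]).round(1))
col=c['color'].astype(int)
for v in (132,136,140,145,150,155,160,164,166,168,170): print(v,[tuple(x) for x in col[v,152:172][:, :].sum(1,keepdims=True)//3])
crop('s3',140,120,190,180,10,'s3b')"
```

```text
157 [163.2 166.9]
180 [161.6 157.6]
200 [160.1 149.2]
220 [158.6 140.5]
132 [(np.int64(178),), (np.int64(165),), (np.int64(160),), (np.int64(156),), (np.int64(155),), (np.int64(154),), (np.int64(151),), (np.int64(149),), (np.int64(144),), (np.int64(141),), (np.int64(157),), (np.int64(177),), (np.int64(180),), (np.int64(181),), (np.int64(182),), (np.int64(183),), (np.int64(184),), (np.int64(183),), (np.int64(184),), (np.int64(185),)]
136 [(np.int64(181),), (np.int64(179),), (np.int64(165),), (np.int64(147),), (np.int64(135),), (np.int64(133),), (np.int64(130),), (np.int64(128),), (np.int64(124),), (np.int64(118),), (np.int64(135),), (np.int64(171),), (np.int64(182),), (np.int64(183),), (np.int64(183),), (np.int64(184),), (np.int64(185),), (np.int64(185),), (np.int64(187),), (np.int64(187),)]
140 [(np.int64(185),), (np.int64(184),), (np.int64(179),), (np.int64(162),), (np.int64(141),), (np.int64(133),), (np.int64(134),), (np.int64(129),), (np.int64(125),), (np.int64(120),), (np.int64(121),), (np.int64(146),), (np.int64(181),), (np.int64(186),), (np.int64(185),), (np.int64(184),), (np.i
[... 2286 characters left out ...]
t64(180),), (np.int64(182),), (np.int64(181),), (np.int64(183),), (np.int64(181),), (np.int64(181),), (np.int64(180),), (np.int64(160),), (np.int64(160),), (np.int64(156),), (np.int64(154),), (np.int64(154),), (np.int64(153),), (np.int64(154),), (np.int64(173),), (np.int64(180),), (np.int64(183),), (np.int64(185),), (np.int64(182),)]
170 [(np.int64(181),), (np.int64(182),), (np.int64(181),), (np.int64(179),), (np.int64(180),), (np.int64(180),), (np.int64(180),), (np.int64(180),), (np.int64(182),), (np.int64(181),), (np.int64(176),), (np.int64(177),), (np.int64(180),), (np.int64(183),), (np.int64(183),), (np.int64(182),), (np.int64(184),), (np.int64(185),), (np.int64(184),), (np.int64(184),)]
```

View pics/s3b.png

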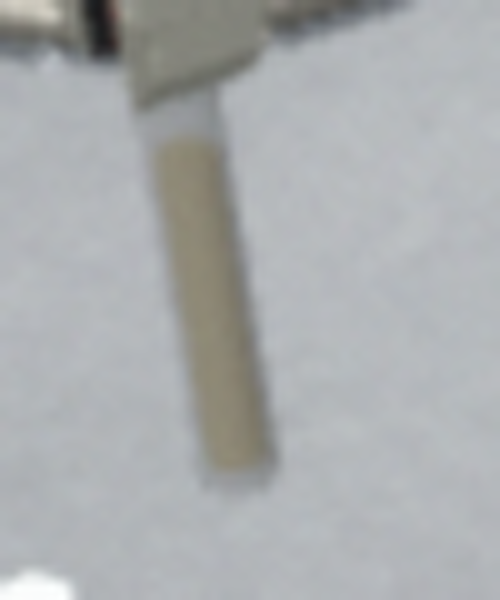

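```bash
python3 -c "
from h import *
go(491.8,-106,183,1.758)"
```

```text
t 5.225 pos [ 491.  -104.3  269.9] rot [3.1405e+00 7.0000e-04 1.7587e+00] F [ 0.4  0.6 -0.7] w 15.2
shift [-1.8  0.3 86.9] spin deg 0.04
```

Emit:
carry_out(motion=[[1, -0.5, 0, 20, 0], [1, -1.5, 0.3, 50, 0], [1, -1.8, 0.3, 75, 0], [1, -1.8, 0.3, 86, 0], [1, -1.8, 0.3, 86, 0], [1, -1.8, 0.3, 86, 0]])

```text
time: 5.98
tool_pos: [492.4, -105.9, 184.8]
tcp_rot: [3.139, 0.002, 1.759]
contact_force: [0.1, 0.6, 0.2]
grip_width: 14.8
```

```bash
python3 -c "
from h import *
go(491.8,-106,129,1.758)
c=cap('scene','s4')
go(491.8,-106,129,1.758)
print(proj(c,[491.8,-106,70]),proj(c,[491.8,-106,60]))
crop('s4',130,160,190,220,10,'s4a')"
```

```text
t 5.975 pos [ 492.4 -105.9  184.8] rot [3.1390e+00 1.7000e-03 1.7593e+00] F [0.1 0.6 0.2] w 14.8
shift [ 0.2 -0.8 55.8] spin deg 0.08
t 6.025 pos [ 492.4 -106.   184.9] rot [3.1387e+00 1.8000e-03 1.7591e+00] F [-0.4 -0.1 -0.9] w 15.2
shift [ 0.2 -0.7 55.9] spin deg 0.06
[168.15756687 199.79659029] [168.7596824  203.25459323]
```

View pics/s4a.png

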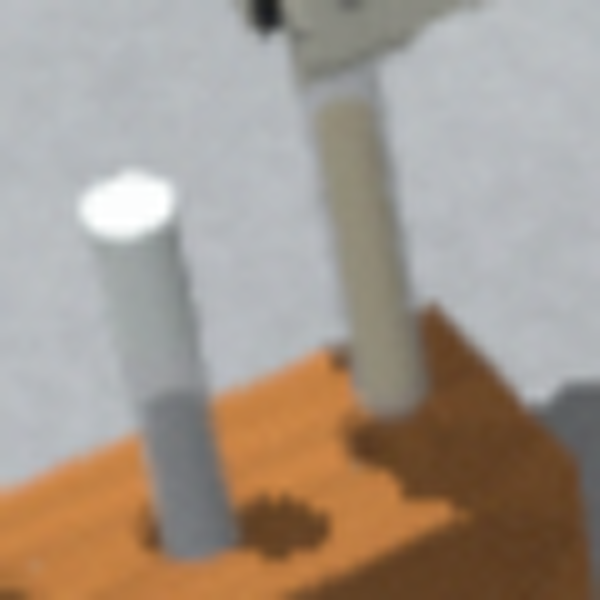

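Emit:
carry_out(motion=[[1, -0.8, -0.8, 0, 0], [1, -0.9, -0.8, 6, 0], [1, -0.9, -0.8, 14, 0], [1, -0.9, -0.8, 22, 0], [1, -0.9, -0.8, 26, 0]])

```text
time: 6.65
tool_pos: [491.5, -107.0, 158.0]
tcp_rot: [3.14, 0.001, 1.759]
contact_force: [0.8, -0.6, -0.9]
grip_width: 15.2
```

```bash
python3 -c "
from h import *
go(491.8,-106.9,129,1.758)
c=cap('scene','s5')
go(491.8,-106.9,129,1.758)
crop('s5',120,140,200,220,8,'s5a')"
```

```text
t 6.65 pos [ 491.5 -107.   158. ] rot [3.1398e+00 1.1000e-03 1.7591e+00] F [ 0.8 -0.6 -0.9] w 15.2
shift [ 0.1  0.2 29. ] spin deg 0.06
t 6.7 pos [ 491.4 -106.9  157.8] rot [3.1402e+00 9.0000e-04 1.7591e+00] F [-0.1 -0.8 -0.9] w 15.6
shift [-0.   0.3 28.8] spin deg 0.06
```

View pics/s5a.png

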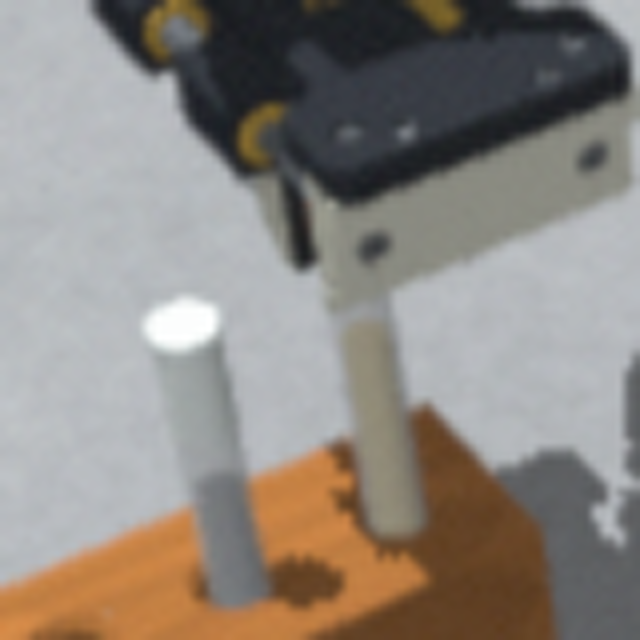

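Force is near zero and the tube's lower end is inside the hole, at crop (397,535). Continuing down.

Emit:
carry_out(motion=[[1, 0, 0, 8, 0], [1, 0, 0, 16, 0], [1, 0, 0, 22, 0], [1, 0, 0, 25, 0], [1, 0, 0, 27, 0]])

```text
time: 7.32
tool_pos: [491.5, -107.0, 130.6]
tcp_rot: [3.14, 0.001, 1.759]
contact_force: [0.1, -0.2, 0.1]
grip_width: 15.1
```

Emit:
carry_out(motion=[[1, 0, 0, 1.5, 0], [1, 0, 0, 3, 0]])

```text
time: 7.58
tool_pos: [492.6, -107.5, 129.9]
tcp_rot: [3.137, 0.003, 1.759]
contact_force: [-3.5, 0.5, 23.6]
grip_width: 15.7
```

The tube has bottomed (Fz 24 N at TCP z of about 130, as predicted). Releasing.

Emit:
carry_out(motion=[[0.9, 0, 0, -0.5, 0], [0.5, 0, 0, -0.5, 0], [0.3, 0, 0, -0.5, 0], [0.3, 0, 0, -0.5, 0], [0.3, 0, 0, -0.5, 0]])

```text
time: 8.2
tool_pos: [492.6, -107.5, 130.3]
tcp_rot: [3.137, 0.003, 1.759]
contact_force: [-0.5, 0.9, -0.2]
grip_width: 50.4
```

Emit:
carry_out(motion=[[0.3, 0, 0, -15, 0], [0.3, 0, 0, -45, 0], [0.3, 0, 0, -85, 0], [0.3, 0, 0, -115, 0], [0.3, 0, 0, -120, 0]])

```text
time: 8.82
tool_pos: [492.9, -107.6, 253.1]
tcp_rot: [3.133, 0.006, 1.759]
contact_force: [0.7, 0.2, 0.0]
grip_width: 64.1
```

```bash
python3 -c "
from h import *
go(563.8,141.5,240,2.851)"
```

```text
t 8.825 pos [ 492.9 -107.6  253.1] rot [3.1328 0.0057 1.7593] F [0.7 0.2 0. ] w 64.1
shift [231.4 116.2  12.8] spin deg -62.55
```

Emit:
carry_out(motion=[[0.1, 15, 8, 0, -4], [0.1, 45, 23, 0, -12], [0.1, 80, 40, 0, -22], [0.1, 115, 58, 0, -31], [0.1, 150, 75, 0, -40], [0.1, 185, 93, 0, -49], [0.1, 210, 106, 0, -57], [0.1, 226, 114, 2, -62], [0.1, 231, 116, 3, -62.6], [0.1, 231.4, 116.2, 3, -62.6]])

```text
time: 10.07
tool_pos: [563.2, 141.9, 248.8]
tcp_rot: [-3.14, 0.009, 2.852]
contact_force: [0.9, -0.3, 0.8]
grip_width: 82.7
```

```bash
python3 -c "
from h import *
c=cap('scene','s6')
crop('s6',80,140,200,260,5,'s6a');crop('s6',235,125,345,245,5,'s6b')
go(563.8,141.5,170,2.851)
t=tri
"
```

```text
t 10.125 pos [563.3 141.5 249.2] rot [-3.1399  0.0093  2.8515] F [ 0.7 -0.5 -0.7] w 83.0
shift [ 0.3  0.3 79.2] spin deg 0.03
```

View pics/s6a.png

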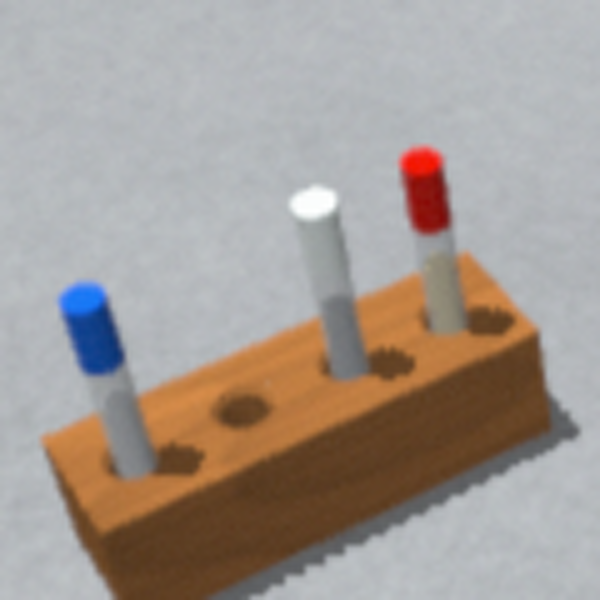

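View pics/s6b.png

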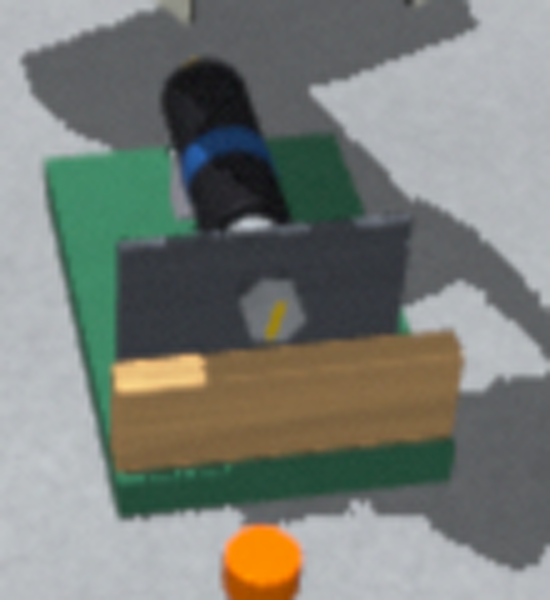

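The red tube stands in the end hole at crop (432,240), as deep as its white and blue neighbours, and those haven't moved. The gap is clear apart from the dowel. Descending with the fingers open.

Emit:
carry_out(motion=[[0, 0.9, 0.2, 25, 0], [0, 0.9, 0.2, 60, 0], [0, 0.9, 0.2, 95, 0], [0, 0.9, 0.2, 115, 0], [0, 0.9, 0.2, 120, 0], [0, 0.9, 0.2, 120, 0]])

```text
time: 10.88
tool_pos: [563.8, 141.0, 129.7]
tcp_rot: [-3.14, 0.01, 2.851]
contact_force: [-0.4, 0.4, 0.4]
grip_width: 91.7
```

```bash
python3 -c "
from h import *
c=cap('scene','s7')
crop('s7',250,120,350,220,7,'s7a')
go(563.2,141.7,71,2.851)
"
```

```text
t 10.925 pos [564.1 141.1 130.1] rot [-3.1405  0.0108  2.8508] F [-0.2  0.4 -0.6] w 91.8
shift [ 1.7  0.3 59.1] spin deg -0.01
```

View pics/s7a.png

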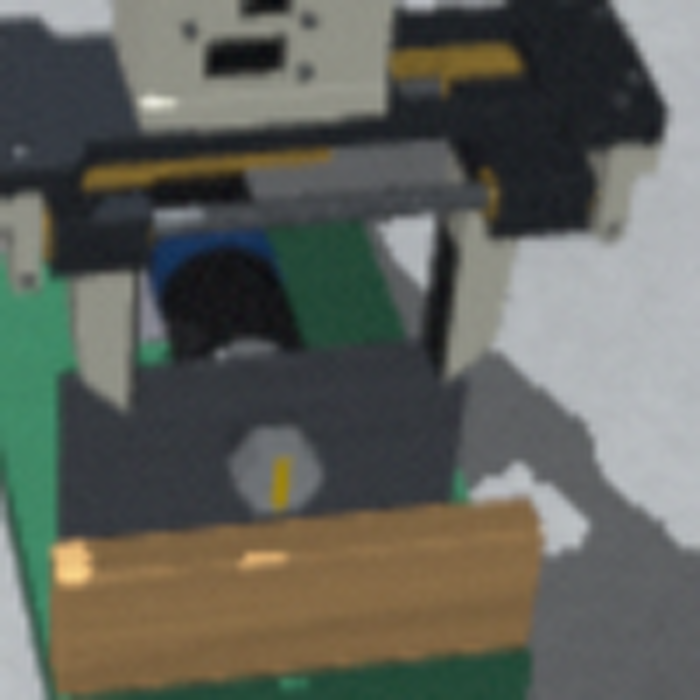

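Fingers straddle the head at crop (276,470), about centred. Lowering to its height.

Emit:
carry_out(motion=[[0, 1.6, 0.3, 15, 0], [0, 1.7, 0.3, 35, 0], [0, 1.7, 0.3, 50, 0], [0, 1.7, 0.3, 57, 0], [0, 1.7, 0.3, 59, 0], [0, 1.7, 0.3, 59, 0]])

```text
time: 11.68
tool_pos: [563.4, 141.7, 71.5]
tcp_rot: [-3.141, 0.011, 2.851]
contact_force: [0.1, 0.1, -0.6]
grip_width: 92.1
```

```bash
python3 -c "
from h import *
c=cap('scene','s8')
crop('s8',275,160,315,200,15,'s8a')
crop('s7',275,160,315,200,15,'s7b')
crop('s6',275,160,315,200,15,'s6c')
go(563.2,141.7,71,2.851)
T0=dict(load('top0'));c2=cap('top','t8');crop('t8',160,170,260,270,6,'t8a')
# model vertices
x=[498.7,161.0,1.2,-.2906]
import numpy as np
c_,s_=np.cos(x[3]),np.sin(x[3])
for a in range(0,360,30):
    a_=np.radians(a); m=[74,np.cos(a_)*13.85,70+np.sin(a_)*13.85]
    u=proj(c,[x[0]+c_*m[0]-s_*m[1],x[1]+s_*m[0]+c_*m[1],x[2]+m[2]]); print(a,((u-[275,160]+.5)*15-.5).round())
"
python3 -c "
import cv2,numpy as np
cv2.imwrite('pics/h.png',np.hstack([cv2.resize(cv2.imread('pics/%s.png'%n),(400,400)) for n in('s7b','s8a')]))"
```

```text
t 11.725 pos [563.5 141.7  71.6] rot [-3.1409  0.0117  2.8508] F [-0.2 -0.2 -0.4] w 92.0
shift [ 0.3 -0.1  0.6] spin deg -0.01
0 [317. 432.]
30 [308. 397.]
60 [276. 373.]
90 [229. 368.]
120 [181. 383.]
150 [144. 413.]
180 [129. 450.]
210 [139. 484.]
240 [171. 507.]
270 [217. 512.]
300 [265. 498.]
330 [301. 468.]
```

View pics/s8a.png

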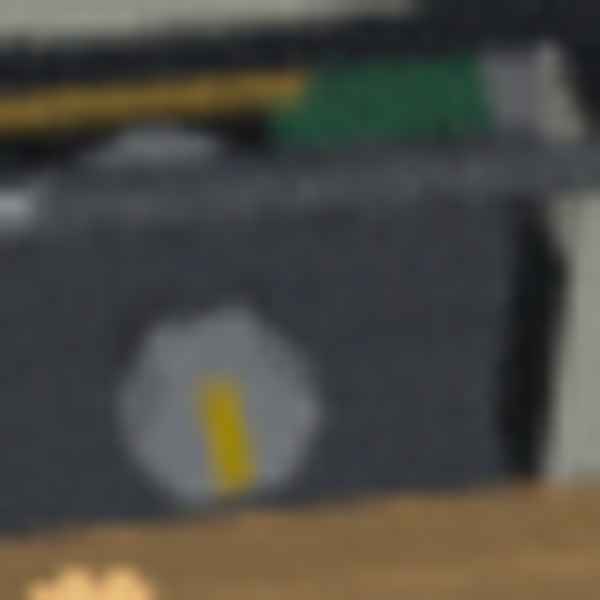

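View pics/s7b.png

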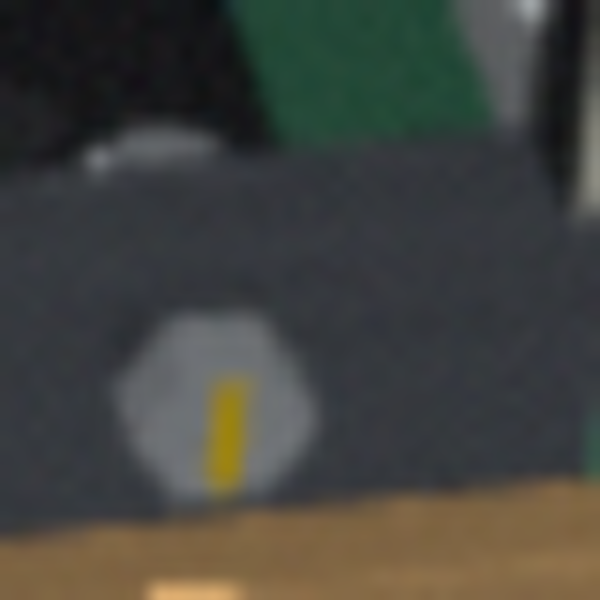

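View pics/t8a.png

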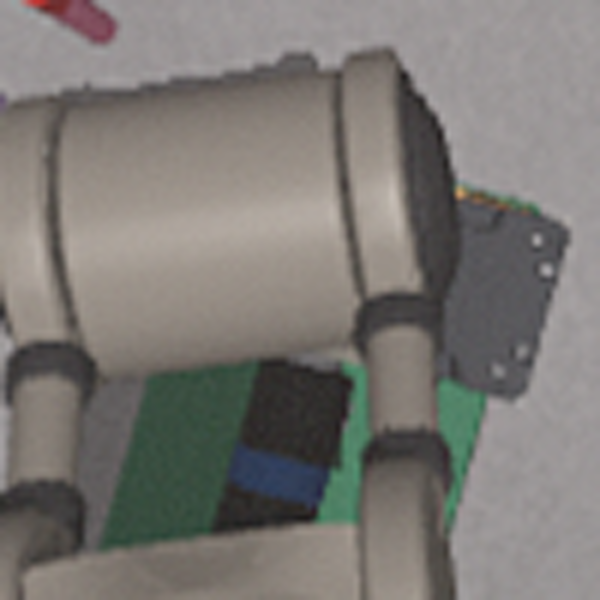

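The stripe puts the head about 11° past flats-up at t = 11.7, turning about 14°/s. Flats face the pads (30°) near t = 13.0. Closing now meets it at about 25–28°, so it will turn on into the pads.

Emit:
carry_out(motion=[[1, 0, 0, 0, 0], [1, 0, 0, 0, 0], [1, 0, 0, 0, 0], [1, 0, 0, 0, 0], [1, 0, 0, 0, 0], [1, 0, 0, 0, 0], [1, 0, 0, 0, 0], [1, 0, 0, 0, 0], [1, 0, 0, 0, 0], [1, 0, 0, 0, 0]])

```text
time: 13.02
tool_pos: [563.8, 142.6, 71.8]
tcp_rot: [3.141, 0.012, 2.851]
contact_force: [1.7, 4.6, -1.0]
grip_width: 23.7
```

```bash
python3 -c "
from h import *
c=cap('scene','s9')
crop('s9',275,160,315,200,15,'s9a')
crop('s9',240,110,360,210,6,'s9b')
go(563.2,141.7,71,2.851)
print(bot.get_obs()['moment'])
"
```

```text
t 13.075 pos [563.8 142.6  71.8] rot [3.1408 0.0123 2.8509] F [ 0.4  4.8 -0. ] w 23.8
shift [ 0.4 -1.   0.8] spin deg -0.01
[ 0.94472371 -0.16676232  0.03880811]
```

View pics/s9a.png

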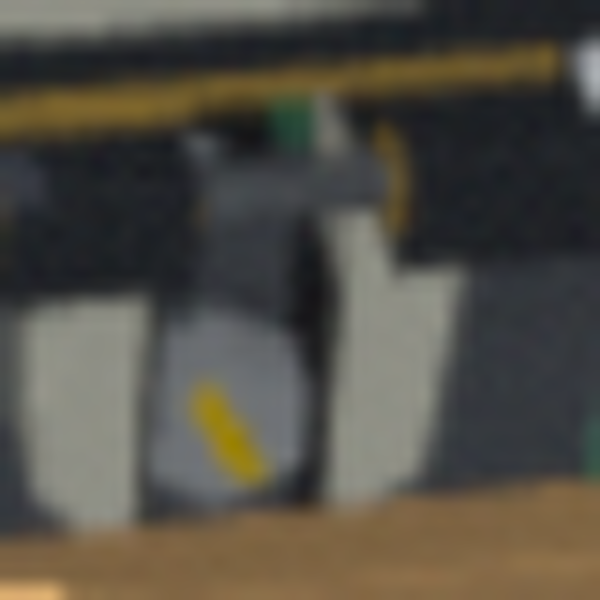

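View pics/s9b.png

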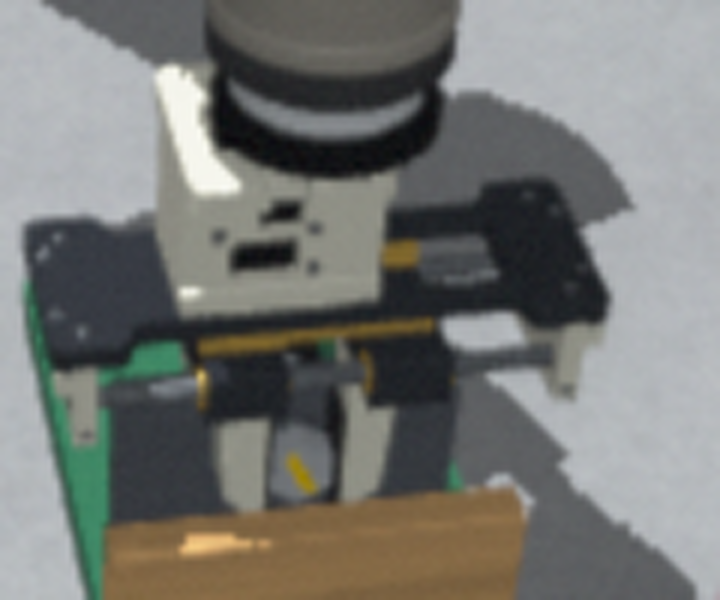

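Opening is 23.7 mm, which is the across-flats width, so the pads lie on two flats. I'll hold a while at the measured pose and check that the stripe stays put.

Emit:
carry_out(motion=[[1, 0, 0, 0, 0], [1, 0, 0, 0, 0], [1, 0, 0, 0, 0], [1, 0, 0, 0, 0], [1, 0, 0, 0, 0], [1, 0, 0, 0, 0], [1, 0, 0, 0, 0], [1, 0, 0, 0, 0], [1, 0, 0, 0, 0], [1, 0, 0, 0, 0]])

```text
time: 14.32
tool_pos: [563.8, 142.6, 71.8]
tcp_rot: [3.141, 0.012, 2.851]
contact_force: [-0.6, 3.5, -1.1]
grip_width: 23.4
```

```bash
python3 -c "
from h import *
c=cap('scene','s10')
crop('s10',275,160,315,200,15,'s10a')
go(563.2,141.7,71,2.851)
"
```

```text
t 14.375 pos [563.8 142.6  71.8] rot [3.1408 0.0123 2.8508] F [-0.1  2.2 -0.2] w 23.4
shift [ 0.3 -1.1  0.8] spin deg -0.01
```

View pics/s10a.png

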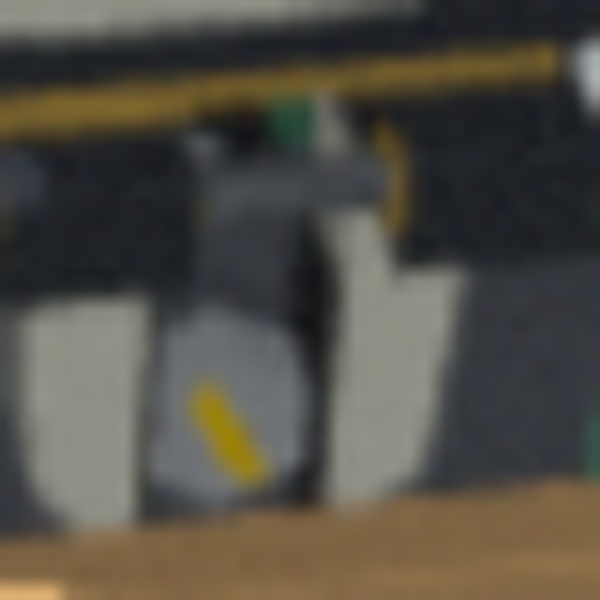

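View pics/s10.png

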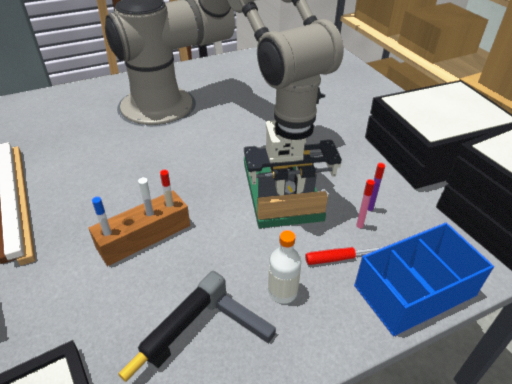

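The stripe is in the same place 1.3 s later, (205,385) to (258,485) in both crops, so the bolt is stopped. The red tube is in the rack at (166,185), and everything else in view is where it was.

```bash
python3 -c "
from plant import bot
print(bot.close_job())"
```

```text
the job is handed in; nothing more can be done
None
```

The red-capped tube is in the rack and the bolt head is held still. I handed the job in at about 14.4 s with the grip still on.

- **Tube:** I moved the clear, red-capped tube from its well into the free end hole of the rack (hole 3). It touched the floor of the hole at about 24 N, and I then let go of it. In the picture it stands as deep as the white- and blue-capped tubes.
- **Bolt head:** I gripped it across two flats as they came round to face the finger pads. The opening reads 23.4–23.7 mm, against 24 mm across flats. The yellow stripe on the head did not move over the last 1.3 s, and the wrist force was only 2–5 N.
- **Rest of the bench:** in the last picture the other tubes, bottle, nail gun and screwdriver look unmoved. The dowel is hidden behind the fence and gripper, so I did not check it at the end; the fingertips stayed about 20 mm above it.

**Disagreements:**
- The tube hung about 1–2.5 mm off the calculated position before it went into the hole. I corrected for that.
- The grip settled about 1 mm to the side of the calculated bolt centre, which is within the calibration error.
- The brief asks for a grip of 40 N or more, but this interface fixes it at half the maximum (about 30 N by the text). It held, but I could not measure the force itself.

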